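# Find the socket key left latched on and release it

### The job

One of the four navy keys on the sewing table's power block has been left latched down. With closed fingertips, tap each of the four keys lightly, one after another from left to right as the robot sees them (starting at the key nearest the white charger), without pressing any key in; then press the latched key fully down and let it pop up, so that all four are up. Leave the other things on the table where they are.

Things in the scene. Friction and masses are not known exactly. Their poses are not given: they have to be found in the camera images.
- power_block: cream power block fixed to the table, 130 x 280 x 45 mm; origin at the centre of its underside on the table, z up, y along the row of keys towards the robot's left, x away from the robot. The four key places are at x = -35 mm and y = +93, +31, -31 and -93 mm (left to right as the robot sees them). Beyond each key, at x = +33 mm, is a socket; two plug-in chargers (36 x 40 mm, 24 mm proud of the top face) fill those at y = +93 mm (white) and y = -31 mm (black)
- key_a: fixed collar of one of four identical navy square latching keys; its origin is the centre of the key's place on the block's top face (45 mm above the table), z up. It does not move with the key. The key cap is 34 x 34 mm in plan; its top is 12 mm above this origin when up, 8 mm above when latched down, 4 mm above when pressed fully down. Which of the four stands at which place changes from start to start
- key_b: fixed collar of one of four identical navy square latching keys; its origin is the centre of the key's place on the block's top face (45 mm above the table), z up. It does not move with the key. The key cap is 34 x 34 mm in plan; its top is 12 mm above this origin when up, 8 mm above when latched down, 4 mm above when pressed fully down. Which of the four stands at which place changes from start to start
- key_c: fixed collar of one of four identical navy square latching keys; its origin is the centre of the key's place on the block's top face (45 mm above the table), z up. It does not move with the key. The key cap is 34 x 34 mm in plan; its top is 12 mm above this origin when up, 8 mm above when latched down, 4 mm above when pressed fully down. Which of the four stands at which place changes from start to start
- key_d: fixed collar of one of four identical navy square latching keys; its origin is the centre of the key's place on the block's top face (45 mm above the table), z up. It does not move with the key. The key cap is 34 x 34 mm in plan; its top is 12 mm above this origin when up, 8 mm above when latched down, 4 mm above when pressed fully down. Which of the four stands at which place changes from start to start
- top_a (a point): centre of the top face of key_a's cap; it moves up and down with the key: 57 mm above the table when up, 53 mm when latched down, 49 mm when pressed fully down. A key that is up gives way at about 1.2 N, by about 2 mm at 2 N and 4 mm at 3 N, and springs back. The latched key is firm up to about 2 N, then gives way too; pushed fully down (4 mm below its latched height, 4 to 5 N) its catch lets go, and it rises all the way up when the finger leaves
- top_b (a point): centre of the top face of key_b's cap; it moves up and down with the key: 57 mm above the table when up, 53 mm when latched down, 49 mm when pressed fully down. A key that is up gives way at about 1.2 N, by about 2 mm at 2 N and 4 mm at 3 N, and springs back. The latched key is firm up to about 2 N, then gives way too; pushed fully down (4 mm below its latched height, 4 to 5 N) its catch lets go, and it rises all the way up when the finger leaves
- top_c (a point): centre of the top face of key_c's cap; it moves up and down with the key: 57 mm above the table when up, 53 mm when latched down, 49 mm when pressed fully down. A key that is up gives way at about 1.2 N, by about 2 mm at 2 N and 4 mm at 3 N, and springs back. The latched key is firm up to about 2 N, then gives way too; pushed fully down (4 mm below its latched height, 4 to 5 N) its catch lets go, and it rises all the way up when the finger leaves
- top_d (a point): centre of the top face of key_d's cap; it moves up and down with the key: 57 mm above the table when up, 53 mm when latched down, 49 mm when pressed fully down. A key that is up gives way at about 1.2 N, by about 2 mm at 2 N and 4 mm at 3 N, and springs back. The latched key is firm up to about 2 N, then gives way too; pushed fully down (4 mm below its latched height, 4 to 5 N) its catch lets go, and it rises all the way up when the finger leaves
- red_tin_mid (a point): centre of a loose open red tin, 80 x 110 x 35 mm, beside the block; leave alone
- thread_spool_mid (a point): centre of a loose standing spool of teal thread, 34 mm diameter, 50 mm high, beyond the block; leave alone
- button_jar_mid (a point): centre of a loose amber jar with a yellow cap, 56 mm diameter, 75 mm high, beyond the block; leave alone
- tape_measure_mid (a point): centre of a loose flat round yellow tape-measure case, 56 mm diameter, 18 mm high, beside the block; leave alone

How it is judged:
By the outcome, as a careful person would: the job done as asked, in the order asked, and still so for the second after the job is handed in, with the robot touching nothing.
It also fails if it takes over 48 s, if anything falls off the work surface, if the arm or the gripper's body presses on something with over 40 N, if the wrist force passes 120 N, or if a joint passes its speed limit or range.

### The arm

A 6-joint arm with a two-finger parallel gripper is mounted at the origin on the work surface. World frame = base frame: x ahead of the robot, y to its left, z up, the work surface at z = 0. Lengths are in m, angles in degrees, forces in N, time in s.
With the tool pointing down it reaches from about 0.25 to 0.725 m from the base axis. Payload 9.7 kg.
Tool frame: the origin (TCP) lies on the centre line of the jaws, within the pads' length; the fingertips stand 22 mm ahead of it and the grasp point (between the pads) lies 3 mm ahead of it; z points along the fingers, y is the direction in which the jaws open and shut (so a half turn about z gives the same grasp; the last joint's range is limited). The gripper opens to 85 mm and grips with 20 to 120 N. Pads are 22 mm wide; open, the fingers measure 114 mm over their backs; the gripper's body (76 mm by 85 mm) begins 54 mm behind the grasp point. The pads swing forward as they close: fully open they stand 13 mm farther back than shut.
Start: joints at [-72.135, 4.979, 10.078, 95.1, 0, 90], TCP at [0.169, -0.523, 0.253] pointing down, gripper open.
Joint ranges: [-179.16, 179.16], [-48.56, 103.87], [-65.8, 70.77], [-126.05, 130.52], [-82.76, 87.17], [-180, 180]. Speed limits (degrees/s): [127.2, 127.2, 147.25, 180, 180, 180].

### API

Orientations are given as [roll, pitch, yaw] about the fixed x, y, z axes, in that order (R = Rz(yaw) Ry(pitch) Rx(roll)).
In Python, from workcell import get_obs, camera, camera_params, job_done gives the robot as it stands.
- The arm moves only by the tool servo_tool, never from a script. Its argument "steps" is a list of rows, each an object of numbers: "x", "y", "z": the shift along the world's x, y, z in mm; "yaw": the turn about the world's z in degrees. A call has 1 to 12 rows; each row is the pose to reach, as a shift and turn from the pose measured when the call began; what a row does not reach only later rows make up. A row lasts 1/8 s, in which the tool goes at most 62.5 mm and 10.7 degrees, less where a joint would pass 70% of its speed; a pose out of reach is approached as far as the arm can. A call with a gripper value outside its range is refused whole. "grip" is the finger opening in mm, from 0 to 85.4, set as the call begins (left out, the last holds). The fingers move at their own pace and stop on an object; "grip_force" is the grip in N (left out, the last holds). Time passes only in rows, so rows that repeat a pose let the fingers close. It gives the time, the measured TCP pose, the force and the opening at its end, in the units of the state.
- get_obs(): the state, without advancing time (a new reading comes with each control period).
- camera(name): name is "scene" or "top"; returns (picture, depth): 480x640x3 uint8, red, green, blue; 480x640 float32, m along the optical axis (not along the pixel's ray), 0 where there is no reading.
- camera_params(name): a dict with "intrinsics" (3x3 intrinsics, pixels), "rvec" (rotation vector, rad) and "tvec" (3), from world to camera coordinates, as OpenCV has them. Camera axes: x right, y down, z forward; pixel columns grow to the right and rows downward; lengths in m; the calibration is good to about 2 mm. A picture is of the moment at which its call begins. camera_params takes no time and is no camera call.
- job_done(): hands the job in, once; it reports no verdict.
The state is a dict: "time": time; "q": joint angles; "qd": joint speeds; "joint_efforts": joint torques, N m; "ee_pos": TCP position; "tcp_rot": TCP orientation; "wrist_force": force on the tool from outside, world axes, zero at the start; "torque": the same for the moment, N m; "opening": finger opening in m.
Only numpy, scipy, OpenCV 4.12 (cv2) and the standard library are available. Lean on these libraries where they do the work, as an engineer would, in place of code of your own. Each camera call takes 0.05 s, during which the arm holds its last target.

## Working session

There is one attempt and no reset: what is moved stays moved. The work goes in short steps, Python scripts to look and compute and a tool call to move; the robot and the scene stay as the last step left them, time stands still between calls to the robot, and variables do not carry over. Pictures are saved under pics/ and viewed, and the job is handed in when it is done.

Besides the shell and the picture viewer there is one more tool, called as name(argument=value, ...), one argument or row to a line, values as JSON. servo_tool: Moves the arm, as the interface text tells. Its arguments: {"type":"object","properties":{"steps":{"type":"array"},"grip":{"type":"number"},"grip_force":{"type":"number"}},"required":["steps"]}

```bash
mkdir -p pics; python3 - <<'E'
from workcell import *
import cv2,numpy as np
o=get_obs();print({k:np.round(v,4).tolist() for k,v in o.items()})
for n in("scene","top"):
    p,d=camera(n);cv2.imwrite(f"pics/{n}0.png",p[:,:,::-1]);np.savez(f"{n}0.npz",p=p,d=d);print(n,camera_params(n))
E
```

```text
{'time': 0.0, 'q': [-72.1357, 5.0115, 10.0357, 95.0997, -0.0012, 89.9997], 'qd': [-0.078, 0.0044, -0.0021, 0.1002, -0.0385, 0.0108], 'joint_efforts': [0.0028, -52.0399, 46.479, 0.0169, -0.0001, 0.0001], 'ee_pos': [0.1687, -0.5233, 0.2526], 'tcp_rot': [-179.9245, 0.0012, 17.8646], 'wrist_force': [-0.1029, -0.5415, -0.1451], 'torque': [-0.0027, 0.0063, -0.0172], 'opening': 0.0854}
scene {'intrinsics': array([[565.21380143,   0.        , 315.36029097],
       [  0.        , 565.21380143, 238.14516014],
       [  0.        ,   0.        ,   1.        ]]), 'rvec': array([ 2.42697162,  0.57771833, -0.19227401]), 'tvec': array([-0.56414933, -0.11689488,  1.27306067])}
top {'intrinsics': array([[606.22039045,   0.        , 323.58694522],
       [  0.        , 606.22039045, 237.13900937],
       [  0.        ,   0.        ,   1.        ]]), 'rvec': array([ 2.19646621, -2.15327753,  0.08712589]), 'tvec': array([0.06938819, 0.58538112, 1.04496614])}
```

View pics/scene0.png

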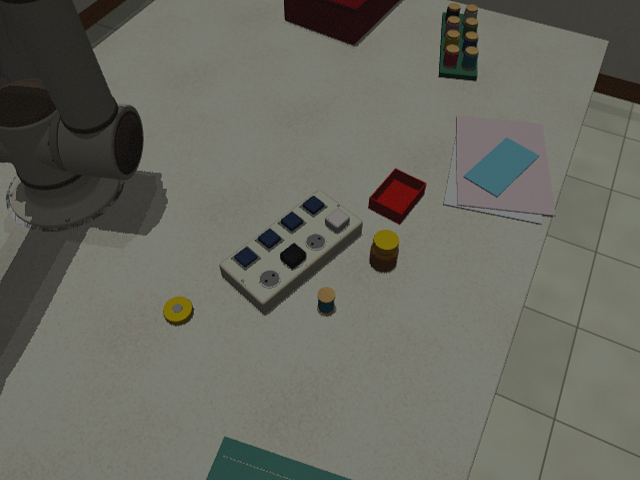

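View pics/top0.png

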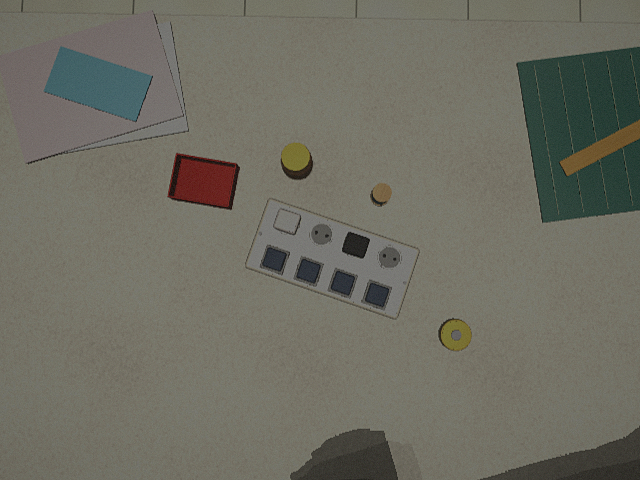

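The top view shows the keys at about (275,259), (309,270), (343,282) and (377,294), with the white charger at (287,221) on the left. Next I'll measure their positions and heights.

```bash
cat > h.py <<'E'
import cv2,numpy as np
from workcell import *
def cam(n):
    c=camera_params(n);R=cv2.Rodrigues(c["rvec"])[0];return c["intrinsics"],R,np.array(c["tvec"]).ravel()
def cloud(n,d):
    K,R,t=cam(n);v,u=np.mgrid[:480,:640]
    P=np.stack([(u-K[0,2])/K[0,0]*d,(v-K[1,2])/K[1,1]*d,d],-1)
    return (P-t)@R
E
python3 - <<'E'
from h import *
for n in("top","scene"):
    z=np.load(n+"0.npz");p=z["p"].astype(int);d=z["d"];W=cloud(n,d)
    hsv=cv2.cvtColor(z["p"],cv2.COLOR_RGB2HSV)
    m=((p[...,2]>p[...,0]+12)&(W[...,2]>.03)&(W[...,2]<.08)&(d>0)).astype(np.uint8)
    k,l,s,c=cv2.connectedComponentsWithStats(m)
    for i in range(1,k):
        if s[i,4]<60: continue
        e=cv2.erode((l==i).astype(np.uint8),np.ones((5,5)))>0
        w=W[e];print(n,c[i].round(1),s[i],np.median(w,0).round(4),w[:,2].std().round(4),e.sum(),w[:,2].mean().round(4))
    # block top face
    m=((W[...,2]>.038)&(W[...,2]<.05)&(p.sum(-1)>250)&(W[...,0]<.7)).astype(np.uint8)
    k,l,s,c=cv2.connectedComponentsWithStats(m);i=1+s[1:,4].argmax();w=W[l==i]
    print("block",s[i],w.mean(0),cv2.minAreaRect(w[:,:2].astype(np.float32)*1000))
E
```

```text
block [ 245  199  174  121 8194] [0.5475891  0.0620883  0.04489789] ((546.38134765625, 66.34856414794922), (278.6421203613281, 129.39463806152344), 72.12213134765625)
scene [469.4  59.7] [463  53  16  14 123] [0.6834 0.806  0.0446] 0.0044 22 0.0449
scene [313.  203.6] [303 196  21  16 181] [0.5421 0.1648 0.056 ] 0.0015 48 0.056
scene [291.3 220. ] [281 212  21  17 194] [0.5248 0.1038 0.0561] 0.0017 67 0.0561
scene [268.9 237.2] [258 229  23  17 213] [0.5062 0.0448 0.0558] 0.0016 78 0.0555
scene [245.2 256.2] [235 247  22  19 236] [ 0.4864 -0.0135  0.0518] 0.0017 96 0.0518
block [ 219  190  143  113 4316] [0.55048363 0.04729732 0.04364961] ((548.3990478515625, 64.98236846923828), (279.0879821777344, 129.39596557617188), 72.07845306396484)
```

```bash
python3 - <<'E'
from h import *
for n in("top","scene"):
    z=np.load(n+"0.npz");W=cloud(n,z["d"])
    for x,y in((542.5,164.9),(523.4,105.9),(504.4,46.9),(485.3,-12.1)):
        a=np.radians(-17.9);dx=W[...,0]-x/1e3;dy=W[...,1]-y/1e3
        u=dx*np.cos(a)+dy*np.sin(a);v=-dx*np.sin(a)+dy*np.cos(a)
        m=(abs(u)<.011)&(abs(v)<.011)&(W[...,2]>.03)
        w=(abs(u)<.024)&(abs(v)<.024)&(W[...,2]>.0485)
        print(n,x,m.sum(),W[m][:,2].mean().round(4),np.median(W[m][:,2]).round(4), "center>48.5:",W[w][:,:2].mean(0).round(4),w.sum())
    for y in(0,):
        pass
E
```

```text
top 542.5 163 0.0571 0.057 center>48.5: [0.5415 0.1648] 423
top 523.4 164 0.057 0.0569 center>48.5: [0.5227 0.1062] 422
top 504.4 167 0.0569 0.0567 center>48.5: [0.4954 0.0672] 1641
top 485.3 166 0.0532 0.0531 center>48.5: [ 0.4847 -0.0116] 410
scene 542.5 87 0.0561 0.056 center>48.5: [0.5448 0.1617] 232
scene 523.4 92 0.0561 0.0561 center>48.5: [0.5258 0.1028] 247
scene 504.4 102 0.0556 0.0557 center>48.5: [0.5069 0.044 ] 266
scene 485.3 105 0.0517 0.0518 center>48.5: [ 0.487  -0.0135] 242
```

The two cameras agree that the rightmost key is the latched one. I'm closing the fingers and moving above the leftmost key.

servo_tool(
  steps=[
    {"x":28,"y":52,"z":0,"yaw":-3},
    {"x":56,"y":104,"z":0,"yaw":-6},
    {"x":84,"y":156,"z":0,"yaw":-9},
    {"x":112,"y":208,"z":0,"yaw":-12},
    {"x":140,"y":260,"z":-10,"yaw":-15},
    {"x":168,"y":312,"z":-20,"yaw":-18},
    {"x":196,"y":364,"z":-30,"yaw":-21},
    {"x":224,"y":416,"z":-40,"yaw":-24},
    {"x":252,"y":468,"z":-50,"yaw":-27},
    {"x":280,"y":520,"z":-60,"yaw":-30},
    {"x":308,"y":572,"z":-70,"yaw":-33},
    {"x":330,"y":610,"z":-80,"yaw":-35.8},
  ],
  grip=0,
  grip_force=20,
)

```text
time: 1.6
ee_pos: [0.4509, -0.084, 0.1812]
tcp_rot: [-176.7, 0.2, -12.4]
wrist_force: [0.4, -0.3, 1.3]
opening: -0.0001
```

servo_tool(
  steps=[
    {"x":22,"y":60,"z":-10,"yaw":-2},
    {"x":42,"y":112,"z":-20,"yaw":-4},
    {"x":60,"y":160,"z":-30,"yaw":-5.5},
    {"x":78,"y":210,"z":-40,"yaw":-5.5},
    {"x":91,"y":249,"z":-50,"yaw":-5.5},
    {"x":91,"y":249,"z":-61,"yaw":-5.5},
    {"x":91,"y":249,"z":-71,"yaw":-5.5},
    {"x":91,"y":249,"z":-81,"yaw":-5.5},
    {"x":91,"y":249,"z":-81,"yaw":-5.5},
    {"x":91,"y":249,"z":-81,"yaw":-5.5},
    {"x":91,"y":249,"z":-81,"yaw":-5.5},
  ],
)

```text
time: 2.98
ee_pos: [0.4821, -0.0843, 0.111]
tcp_rot: [-174.0, 0.3, -13.1]
wrist_force: [0.3, -0.4, 0.3]
opening: -0.0001
```

```bash
python3 - <<'E'
from h import *
o=get_obs();print({k:np.round(v,4).tolist() for k,v in o.items()})
p,d=camera("scene");cv2.imwrite("pics/s1.png",p[:,:,::-1])
E
```

```text
{'time': 2.975, 'q': [-13.1336, -3.4559, -14.3352, 79.4441, 5.9859, 179.9423], 'qd': [0.0628, 0.9841, -1.8594, -3.2032, 0.0658, 0.0881], 'joint_efforts': [-0.0049, -42.8388, 46.6922, 0.1771, 0.3371, -0.0], 'ee_pos': [0.4821, -0.0843, 0.111], 'tcp_rot': [-174.0137, 0.3174, -13.0762], 'wrist_force': [0.3291, -0.3648, 0.2771], 'torque': [-0.0169, 0.0124, -0.0271], 'opening': -0.0001}
```

View pics/s1.png

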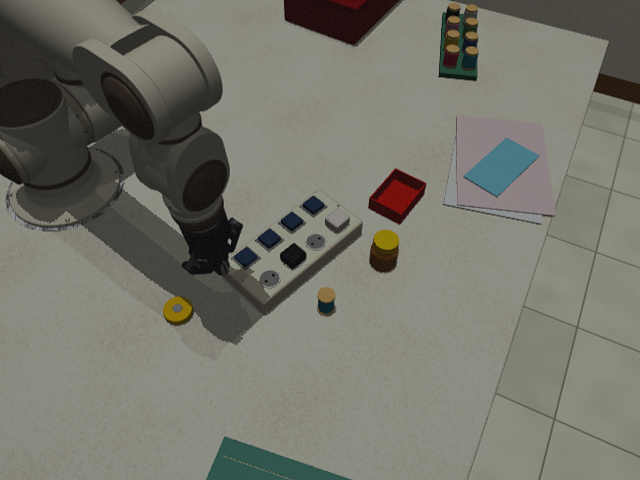

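Joint 6 ran into its 180° limit, so I'm switching to the yaw 90° away: about 72°, a turn of +85°. The cap and finger are both square enough for that.

servo_tool(
  steps=[
    {"x":0,"y":0,"z":30,"yaw":5},
    {"x":0,"y":0,"z":45,"yaw":15},
    {"x":5,"y":20,"z":45,"yaw":24},
    {"x":15,"y":60,"z":45,"yaw":33},
    {"x":25,"y":100,"z":45,"yaw":42},
    {"x":35,"y":140,"z":45,"yaw":51},
    {"x":45,"y":180,"z":45,"yaw":60},
    {"x":53,"y":215,"z":45,"yaw":69},
    {"x":60,"y":249,"z":45,"yaw":78},
    {"x":60,"y":249,"z":40,"yaw":85.2},
    {"x":60,"y":249,"z":20,"yaw":85.2},
    {"x":60,"y":249,"z":0,"yaw":85.2},
  ],
)

```text
time: 4.53
ee_pos: [0.5422, 0.165, 0.1102]
tcp_rot: [-174.0, 0.3, 72.2]
wrist_force: [0.2, 0.9, 0.0]
opening: 0.0001
```

servo_tool(
  steps=[
    {"x":0,"y":0,"z":0,"yaw":0},
    {"x":0,"y":0,"z":0,"yaw":0},
  ],
)

```text
time: 4.78
ee_pos: [0.5425, 0.1651, 0.1111]
tcp_rot: [-174.1, 0.3, 72.1]
wrist_force: [0.2, -1.1, 0.2]
opening: 0.0001
```

The gripper kept a 6° tilt from that, in the jaw plane, so its lowest edge sits a little towards the block's +x side. I'll offset 6 mm to centre the contact and come down close to the first key.

servo_tool(
  steps=[
    {"x":-6,"y":2,"z":-10,"yaw":0},
    {"x":-6,"y":2,"z":-20,"yaw":0},
    {"x":-6,"y":2,"z":-25,"yaw":0},
    {"x":-6,"y":2,"z":-27,"yaw":0},
    {"x":-6,"y":2,"z":-27,"yaw":0},
    {"x":-6,"y":2,"z":-27,"yaw":0},
  ],
)

```text
time: 5.52
ee_pos: [0.5367, 0.1671, 0.0843]
tcp_rot: [-174.1, 0.3, 72.1]
wrist_force: [-1.0, 0.3, 0.0]
opening: 0.0
```

```bash
python3 - <<'E'
from h import *
for i in range(3):
    p,d=camera("scene" if i%2==0 else "top")
    o=get_obs();print(o["time"],o["ee_pos"].round(4) if hasattr(o["ee_pos"],"round") else o["ee_pos"],o["wrist_force"])
    cv2.imwrite(f"pics/c{i}.png",cv2.resize(p[150:300,220:420,::-1],None,fx=4,fy=4))
E
```

```text
5.575 [0.5367 0.1671 0.0844] [0.10821159 0.14205237 0.75565677]
5.625 [0.5366 0.1671 0.0843] [-0.20344155  0.89551617 -0.40299309]
5.675 [0.5366 0.1671 0.0843] [ 0.62667694 -0.45234009  0.92541588]
```

View pics/c0.png

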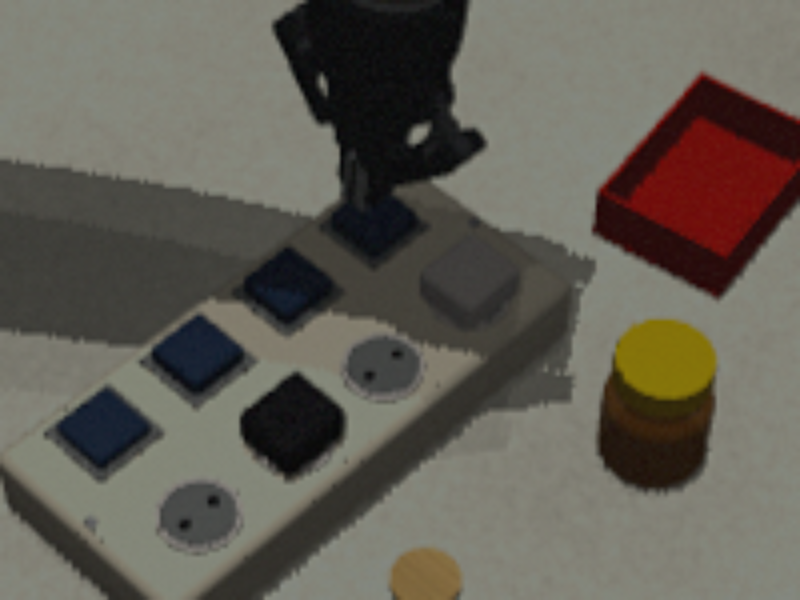

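```bash
cat >> h.py <<'E'
def samp(n=8):
    F=[];Z=[];E=[]
    for i in range(n):
        p,d=camera("scene");o=get_obs();F.append(o["wrist_force"]);Z.append(o["ee_pos"]);E.append(o["joint_efforts"])
    print("t",o["time"],"pos",np.mean(Z,0).round(5),"F",np.mean(F,0).round(2),"sd",np.std(F,0).round(2),"tau",np.mean(E,0).round(3)[1:3],np.std(E,0).round(3)[1:3])
    return p,d
E
python3 - <<'E'
from h import *
p,d=samp(6)
W=cloud("scene",d);a=np.radians(-17.9);dx=W[...,0]-.5425;dy=W[...,1]-.1649
u=dx*np.cos(a)+dy*np.sin(a);v=-dx*np.sin(a)+dy*np.cos(a)
m=(abs(u)<.03)&(abs(v)<.03)&(W[...,2]>.0585)&(W[...,2]<.085)
for x in sorted(zip(W[m][:,2].round(4),u[m].round(4),v[m].round(4)))[:40]:print(*x)
E
```

```text
t 5.975 pos [0.53653 0.16708 0.08415] F [-0.14 -0.09 -0.09] sd [0.46 0.35 0.29] tau [-58.286  45.527] [0.008 0.004]
0.0585 0.0178 -0.0058
0.0587 0.0011 -0.0035
0.0592 0.0119 -0.0086
0.0595 0.0094 0.0115
0.0596 0.0152 0.0056
0.0603 0.0021 0.0072
0.0605 -0.0012 -0.0042
0.0607 0.0051 -0.0134
0.0625 -0.0014 -0.0068
0.0644 -0.0017 -0.0094
0.0648 0.0034 0.0029
0.0652 -0.0114 -0.0085
0.0652 -0.0003 -0.0051
0.0658 -0.0077 -0.0093
0.0668 -0.0036 -0.0104
0.0673 -0.0004 -0.0079
0.0681 -0.0047 -0.0093
0.0684 -0.0012 -0.01
0.0686 -0.0127 -0.0101
0.0687 0.0034 -0.0058
0.0689 -0.0076 -0.0093
0.0697 -0.0178 -0.005
0.0697 0.0021 -0.0045
0.0698 -0.0022 -0.0089
0.0699 -0.0055 -0.0085
0.0701 0.0048 0.0015
0.0706 -0.0133 -0.0094
0.0707 -0.0006 -0.0047
0.0712 -0.0115 -0.0084
0.0712 0.0001 -0.0083
0.0714 -0.0094 -0.0104
0.0715 0.0017 -0.0071
0.0716 0.0053 0.0039
0.0716 0.0067 -0.0062
0.0717 -0.0131 -0.0067
0.0718 0.0063 -0.003
0.0718 0.0068 0.0052
0.0721 0.0075 0.0017
0.0733 -0.0067 -0.0102
0.0734 -0.0009 -0.0045
```

Joint torque is much quieter than wrist force: about 0.55 N·m per newton at joint 2, with a standard deviation of 0.008. I'll use it to sense contact.

servo_tool(
  steps=[
    {"x":0,"y":0,"z":-1.5,"yaw":0},
    {"x":0,"y":0,"z":-2.5,"yaw":0},
    {"x":0,"y":0,"z":-2.5,"yaw":0},
    {"x":0,"y":0,"z":-2.5,"yaw":0},
  ],
)

```text
time: 6.48
ee_pos: [0.5365, 0.1671, 0.0816]
tcp_rot: [-174.1, 0.3, 72.1]
wrist_force: [-0.3, 0.2, 0.7]
opening: 0.0001
```

```bash
python3 -c "
from h import *
samp(4)"
```

```text
t 6.675 pos [0.53651 0.16708 0.08162] F [-0.15 -0.15 -0.39] sd [0.47 0.39 0.77] tau [-58.27   45.446] [0.013 0.014]
```

servo_tool(
  steps=[
    {"z":-0.4},
    {"z":-0.7},
    {"z":-0.7},
  ],
)

```text
schema error: expected keys x, y, z, yaw
```

```bash
python3 -c "
from h import *
samp(4)"
```

```text
t 6.875 pos [0.53652 0.16708 0.08163] F [-0.37  0.16 -0.06] sd [0.65 0.41 0.48] tau [-58.297  45.47 ] [0.003 0.002]
```

servo_tool(
  steps=[
    {"x":0,"y":0,"z":-0.4,"yaw":0},
    {"x":0,"y":0,"z":-0.7,"yaw":0},
    {"x":0,"y":0,"z":-0.7,"yaw":0},
  ],
)

```text
time: 7.25
ee_pos: [0.5365, 0.1671, 0.0809]
tcp_rot: [-174.1, 0.3, 72.1]
wrist_force: [-0.3, -0.1, -0.3]
opening: -0.0
```

```bash
python3 -c "
from h import *
samp(4)"
```

```text
t 7.45 pos [0.5365  0.16708 0.08089] F [-0.46  0.09  0.16] sd [0.2  0.38 0.56] tau [-58.287  45.441] [0.004 0.006]
```

servo_tool(
  steps=[
    {"x":0,"y":0,"z":-0.3,"yaw":0},
    {"x":0,"y":0,"z":-0.6,"yaw":0},
    {"x":0,"y":0,"z":-0.6,"yaw":0},
  ],
)

```text
time: 7.82
ee_pos: [0.5365, 0.1671, 0.0803]
tcp_rot: [-174.1, 0.3, 72.1]
wrist_force: [0.5, 0.7, -1.0]
opening: 0.0003
```

```bash
python3 -c "
from h import *
samp(4)"
```

```text
t 8.025 pos [0.5365  0.16709 0.08031] F [-0.48 -0.52 -0.35] sd [0.34 0.42 0.62] tau [-58.295  45.435] [0.004 0.005]
```

servo_tool(
  steps=[
    {"x":0,"y":0,"z":-0.3,"yaw":0},
    {"x":0,"y":0,"z":-0.6,"yaw":0},
    {"x":0,"y":0,"z":-0.6,"yaw":0},
  ],
)

```text
time: 8.4
ee_pos: [0.5365, 0.1671, 0.0797]
tcp_rot: [-174.1, 0.3, 72.1]
wrist_force: [-0.1, -0.0, -0.3]
opening: -0.0
```

```bash
python3 -c "
from h import *
samp(4)"
```

```text
t 8.6 pos [0.5365  0.16708 0.07971] F [ 0.17  0.38 -0.29] sd [0.43 0.25 0.26] tau [-58.304  45.43 ] [0.009 0.009]
```

servo_tool(
  steps=[
    {"x":0,"y":0,"z":-0.3,"yaw":0},
    {"x":0,"y":0,"z":-0.6,"yaw":0},
    {"x":0,"y":0,"z":-0.6,"yaw":0},
  ],
)

```text
time: 8.98
ee_pos: [0.5365, 0.1671, 0.0792]
tcp_rot: [-174.1, 0.3, 72.2]
wrist_force: [-0.1, -0.1, 0.9]
opening: -0.0001
```

```bash
python3 -c "
from h import *
samp(4)"
```

```text
t 9.175 pos [0.53653 0.16708 0.07918] F [-0.15  0.22  1.35] sd [0.28 0.31 0.5 ] tau [-57.573  44.91 ] [0.006 0.004]
```

Contact: about 1.3 N at TCP z 0.0792. Lifting off and moving to key 2.

servo_tool(
  steps=[
    {"x":0,"y":0,"z":8,"yaw":0},
    {"x":0,"y":0,"z":16,"yaw":0},
    {"x":-7,"y":-20,"z":16,"yaw":0},
    {"x":-13,"y":-40,"z":16,"yaw":0},
    {"x":-19,"y":-59,"z":16,"yaw":0},
    {"x":-19,"y":-59,"z":12,"yaw":0},
    {"x":-19,"y":-59,"z":6,"yaw":0},
    {"x":-19,"y":-59,"z":2,"yaw":0},
    {"x":-19,"y":-59,"z":1.2,"yaw":0},
    {"x":-19,"y":-59,"z":1.2,"yaw":0},
    {"x":-19,"y":-59,"z":1.2,"yaw":0},
  ],
)

```text
time: 10.55
ee_pos: [0.5176, 0.1083, 0.0805]
tcp_rot: [-174.1, 0.3, 72.2]
wrist_force: [-0.3, -0.1, 0.7]
opening: -0.0001
```

```bash
python3 -c "
from h import *
samp(4)"
```

```text
t 10.75 pos [0.51761 0.10817 0.08051] F [ 0.43 -0.3  -0.22] sd [0.17 0.49 0.36] tau [-53.515  45.309] [0.026 0.023]
```

servo_tool(
  steps=[
    {"x":0,"y":0,"z":-0.5,"yaw":0},
    {"x":0,"y":0,"z":-1.0,"yaw":0},
    {"x":0,"y":0,"z":-1.0,"yaw":0},
  ],
)

```text
time: 11.12
ee_pos: [0.5176, 0.1082, 0.0796]
tcp_rot: [-174.1, 0.3, 72.2]
wrist_force: [-0.1, 0.0, 1.9]
opening: 0.0002
```

```bash
python3 -c "
from h import *
samp(4)"
```

```text
t 11.325 pos [0.51763 0.10812 0.07957] F [-0.29 -0.06  0.93] sd [0.23 0.7  0.62] tau [-52.992  44.814] [0.03  0.032]
```

Key 2 is touched at about 1 N. Now key 3.

servo_tool(
  steps=[
    {"x":0,"y":0,"z":8,"yaw":0},
    {"x":0,"y":0,"z":16,"yaw":0},
    {"x":-7,"y":-20,"z":16,"yaw":0},
    {"x":-13,"y":-40,"z":16,"yaw":0},
    {"x":-19,"y":-59,"z":16,"yaw":0},
    {"x":-19,"y":-59,"z":12,"yaw":0},
    {"x":-19,"y":-59,"z":6,"yaw":0},
    {"x":-19,"y":-59,"z":2,"yaw":0},
    {"x":-19,"y":-59,"z":1,"yaw":0},
    {"x":-19,"y":-59,"z":1,"yaw":0},
    {"x":-19,"y":-59,"z":1,"yaw":0},
  ],
)

```text
time: 12.7
ee_pos: [0.4987, 0.0493, 0.0807]
tcp_rot: [-174.1, 0.3, 72.2]
wrist_force: [0.2, -0.2, 0.5]
opening: 0.0002
```

```bash
python3 -c "
from h import *
samp(4)"
```

```text
t 12.9 pos [0.49872 0.04921 0.08069] F [ 0.05 -0.1  -0.21] sd [0.33 0.3  0.42] tau [-49.559  45.225] [0.026 0.024]
```

servo_tool(
  steps=[
    {"x":0,"y":0,"z":-0.5,"yaw":0},
    {"x":0,"y":0,"z":-1.0,"yaw":0},
    {"x":0,"y":0,"z":-1.0,"yaw":0},
  ],
)

```text
time: 13.28
ee_pos: [0.4987, 0.0492, 0.0797]
tcp_rot: [-174.1, 0.3, 72.2]
wrist_force: [-0.8, -0.3, -0.2]
opening: 0.0002
```

```bash
python3 -c "
from h import *
samp(4)"
```

```text
t 13.475 pos [0.49869 0.04915 0.07966] F [-0.4   0.19 -0.18] sd [0.63 0.4  0.51] tau [-49.599  45.198] [0.011 0.012]
```

servo_tool(
  steps=[
    {"x":0,"y":0,"z":-0.2,"yaw":0},
    {"x":0,"y":0,"z":-0.4,"yaw":0},
    {"x":0,"y":0,"z":-0.4,"yaw":0},
  ],
)

```text
time: 13.85
ee_pos: [0.4987, 0.0492, 0.0793]
tcp_rot: [-174.1, 0.3, 72.2]
wrist_force: [-0.5, -0.1, 0.9]
opening: -0.0
```

```bash
python3 -c "
from h import *
samp(4)"
```

```text
t 14.05 pos [0.49872 0.04916 0.07932] F [-0.4   0.27  1.19] sd [0.18 0.6  0.41] tau [-48.991  44.7  ] [0.003 0.007]
```

Key 3 is touched at about 1.2 N. Now key 4, the latched one, about 4 mm lower.

servo_tool(
  steps=[
    {"x":0,"y":0,"z":8,"yaw":0},
    {"x":0,"y":0,"z":16,"yaw":0},
    {"x":-7,"y":-20,"z":16,"yaw":0},
    {"x":-13,"y":-40,"z":16,"yaw":0},
    {"x":-19,"y":-59,"z":16,"yaw":0},
    {"x":-19,"y":-59,"z":12,"yaw":0},
    {"x":-19,"y":-59,"z":6,"yaw":0},
    {"x":-19,"y":-59,"z":1,"yaw":0},
    {"x":-19,"y":-59,"z":-2.5,"yaw":0},
    {"x":-19,"y":-59,"z":-2.8,"yaw":0},
    {"x":-19,"y":-59,"z":-2.8,"yaw":0},
  ],
)

```text
time: 15.42
ee_pos: [0.4798, -0.0097, 0.0766]
tcp_rot: [-174.1, 0.3, 72.2]
wrist_force: [0.4, 0.1, -0.3]
opening: -0.0001
```

```bash
python3 -c "
from h import *
samp(4)"
```

```text
t 15.625 pos [ 0.47984 -0.00979  0.07667] F [-0.    0.35 -0.02] sd [0.56 0.32 0.45] tau [-46.521  45.055] [0.043 0.05 ]
```

servo_tool(
  steps=[
    {"x":0,"y":0,"z":-0.5,"yaw":0},
    {"x":0,"y":0,"z":-1.0,"yaw":0},
    {"x":0,"y":0,"z":-1.0,"yaw":0},
  ],
)

```text
time: 16.0
ee_pos: [0.4799, -0.0098, 0.0757]
tcp_rot: [-174.1, 0.3, 72.2]
wrist_force: [0.2, 0.4, -0.2]
opening: 0.0
```

```bash
python3 -c "
from h import *
samp(4)"
```

```text
t 16.2 pos [ 0.47982 -0.00982  0.07568] F [-0.03  0.22  0.31] sd [0.31 0.43 0.4 ] tau [-46.537  44.982] [0.006 0.005]
```

servo_tool(
  steps=[
    {"x":0,"y":0,"z":-0.2,"yaw":0},
    {"x":0,"y":0,"z":-0.4,"yaw":0},
    {"x":0,"y":0,"z":-0.4,"yaw":0},
  ],
)

```text
time: 16.58
ee_pos: [0.4799, -0.0098, 0.0754]
tcp_rot: [-174.1, 0.3, 72.2]
wrist_force: [-0.5, -1.4, 2.7]
opening: 0.0001
```

```bash
python3 -c "
from h import *
samp(4)"
```

```text
t 16.775 pos [ 0.47988 -0.00984  0.07538] F [ 0.12 -0.38  1.96] sd [0.42 0.66 0.35] tau [-45.623  44.212] [0.003 0.015]
```

Key 4 is tapped at about 1.9 N and held firm. Now I lift clear, then press it fully.

servo_tool(
  steps=[
    {"x":0,"y":0,"z":6,"yaw":0},
    {"x":0,"y":0,"z":12,"yaw":0},
    {"x":0,"y":0,"z":12,"yaw":0},
    {"x":0,"y":0,"z":12,"yaw":0},
    {"x":0,"y":0,"z":6,"yaw":0},
    {"x":0,"y":0,"z":1,"yaw":0},
    {"x":0,"y":0,"z":-1,"yaw":0},
    {"x":0,"y":0,"z":-2,"yaw":0},
    {"x":0,"y":0,"z":-3,"yaw":0},
    {"x":0,"y":0,"z":-4,"yaw":0},
    {"x":0,"y":0,"z":-4.4,"yaw":0},
    {"x":0,"y":0,"z":-4.4,"yaw":0},
  ],
)

```text
time: 18.27
ee_pos: [0.4798, -0.0098, 0.0714]
tcp_rot: [-174.1, 0.3, 72.2]
wrist_force: [-3.6, -0.6, 7.7]
opening: -0.0002
```

```bash
python3 -c "
from h import *
samp(3)"
```

```text
t 18.425 pos [ 0.47982 -0.00984  0.07142] F [-2.72  0.24  7.28] sd [0.09 0.2  0.45] tau [-43.613  43.38 ] [0.004 0.002]
```

It bottomed out at 7 N. Now I release and back off to look.

servo_tool(
  steps=[
    {"x":0,"y":0,"z":5,"yaw":0},
    {"x":0,"y":0,"z":12,"yaw":0},
    {"x":0,"y":0,"z":30,"yaw":0},
    {"x":0,"y":0,"z":60,"yaw":0},
    {"x":0,"y":0,"z":100,"yaw":0},
    {"x":-20,"y":-40,"z":130,"yaw":0},
    {"x":-40,"y":-90,"z":150,"yaw":0},
    {"x":-60,"y":-140,"z":150,"yaw":0},
    {"x":-70,"y":-180,"z":150,"yaw":0},
    {"x":-70,"y":-220,"z":150,"yaw":0},
    {"x":-70,"y":-220,"z":150,"yaw":0},
    {"x":-70,"y":-220,"z":150,"yaw":0},
  ],
)

```text
time: 19.92
ee_pos: [0.4098, -0.2297, 0.222]
tcp_rot: [-174.2, 0.3, 72.1]
wrist_force: [-0.6, 0.2, -0.8]
opening: 0.0001
```

```bash
python3 - <<'E'
from h import *
for n in("top","scene"):
    p,d=camera(n);cv2.imwrite(f"pics/{n}9.png",p[:,:,::-1]);W=cloud(n,d)
    W0=cloud(n,np.load(n+"0.npz")["d"])
    for x,y in((542.5,164.9),(523.4,105.9),(504.4,46.9),(485.3,-12.1)):
        a=np.radians(-17.9);r=[]
        for w in(W0,W):
            dx=w[...,0]-x/1e3;dy=w[...,1]-y/1e3
            u=dx*np.cos(a)+dy*np.sin(a);v=-dx*np.sin(a)+dy*np.cos(a)
            m=(abs(u)<.011)&(abs(v)<.011)&(w[...,2]>.03);r.append(w[m][:,2].mean().round(4))
        print(n,x,r)
print(get_obs()["time"],get_obs()["wrist_force"])
E
```

```text
top 542.5 [np.float64(0.0571), np.float64(0.0572)]
top 523.4 [np.float64(0.057), np.float64(0.0568)]
top 504.4 [np.float64(0.0569), np.float64(0.0566)]
top 485.3 [np.float64(0.0532), np.float64(0.0567)]
scene 542.5 [np.float64(0.0561), np.float64(0.0558)]
scene 523.4 [np.float64(0.0561), np.float64(0.0558)]
scene 504.4 [np.float64(0.0556), np.float64(0.0559)]
scene 485.3 [np.float64(0.0517), np.float64(0.0556)]
20.025 [-0.06407502 -0.26143244 -0.19425394]
```

View pics/top9.png

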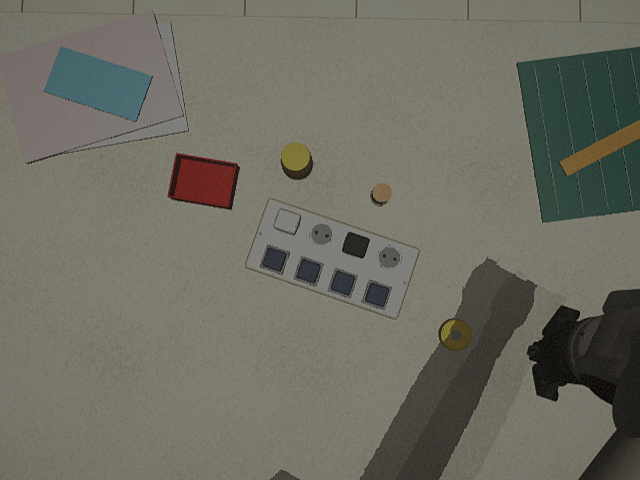

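The top view shows all four keys up, the rightmost at (377,294) now included. The tin (204,181), jar (296,157), spool (381,193) and tape measure (456,335) are where they started, and the arm is clear.

```bash
python3 -c "
from workcell import *
print(job_done())"
```

```text
the job is handed in; nothing more can be done
None
```

I tapped the four keys once each from left to right with closed fingertips, then pressed the latched one and let it pop up. The latched key was the rightmost, and I handed the job in at about 20 s.

- **Taps:** contact was about 1.3, 1.0, 1.2 and 1.9 N from left to right. The first and third taps were at about the 1.2 N where an up key starts to give. Any movement was under about 0.5 mm, and no key latched.
- **Press:** I lifted clear of the rightmost key and then pushed it to its stop, about 4 mm down at about 7 N.
- **Last checks:** both cameras show all four keys level: 56.6–57.2 mm in the top view and 55.6–55.9 mm in the scene view. The rightmost rose from 53.2 to 56.7 mm in the top view. In the final top picture the tin, jar, spool and tape measure are where they started, and the arm is clear with no contact force.
- **What went wrong:** on the first approach joint 6 reached the end of its range, which left the gripper tilted about 6° for the rest of the job. I switched to a yaw 90° away and shifted the tool 6 mm so contact stayed near the middle of each key.

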